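# Load a test cartridge square into the reader bay and lock it

### The job

Take the purple test cartridge out of its rack and load it in the reader's bay: standing flat on the bay floor, yellow end towards the yellow side fence, pushed fully home so that it sits square and flush against both the yellow side fence and the back fence, without ramming it. Then swing the red locking lever round until it lies square across the bay, parallel to the back fence, and let go. Leave the other things on the desk where they are.

Things in the scene. Friction and masses are not known exactly. Their poses are not given: they have to be found in the camera images.
- cartridge: The purple test cartridge, a plain block 60 long (its x) x 36 wide (its y) x 34 high (z), about 0.12 kg; yellow band at its +x end, paper label on top. Origin: centre of its underside. It starts in one of the three slots of the blue rack, label up.
- cartridge_yellow_end (a point): Centre of the cartridge's yellow end face, 30 mm along +x from its middle and 17 mm above its underside.
- rack: Blue rack, fixed; floor 110 (x) x 180 (y), 6 thick; origin on the desk under its middle. 3 slots along its x at y = -54, 0, +54, 40 wide, between ribs 50 long, 14 thick, 34 high above the floor. A cartridge's top is level with the ribs: its long sides are covered, its ends stick out 5 mm and are free. It can only be gripped end to end there and lifted straight up.
- reader: White cartridge reader, fixed. Origin: on the desk straight below the inner corner where the two fences meet; x points from the bay's open front to the back fence, y towards the yellow side fence. Fences and walls are 40 high, the bay floor 6 high. Seated, the cartridge's origin is at x = -18, y = -30, z = 6 mm, its x axis along the reader's y, its top level with the fences.
- back_fence (a point): Middle of the bay's back fence: reader x = 0, y = -40, z = 40 mm (its top edge). Its flush face is the plane x = 0 of the reader. Behind it stands the housing with a screen: x = 35 to 125, y = -124 to 12, 72 high.
- side_fence (a point): Middle of the yellow side fence: reader x = -40, y = 0, z = 40 mm (top edge). Its flush face is the plane y = 0, from x = -80 to 0; 12 thick. A plain white wall facing it has its inner face at y = -80 (also x = -80 to 0, 12 thick): the bay is 80 wide, too narrow for fingers on both ends of the cartridge.
- apron (a point): Point on the flat open floor in front of the bay (reader x = -130, y = -40, z = 6 mm), where a cartridge can be put down. The floor is 6 high from x = -180 to 0, y = -92 to +12; no walls in front of x = -80.
- lock (a joint): Red locking lever's angle about its upright axis, rad. 0: arm along the reader's -x (out of the bay's front); grows as it swings over the bay towards the yellow fence; 1.571 (90 degrees): square across the bay, parallel to the back fence, along the reader's +y. Starts at -0.5 to 0; stops at -0.7 and 2.1; stays where left (about 1.2 N at the post moves it).
- lock_hinge (a point): Point on the lever's upright axis at the underside of the arm: reader x = -20, y = -108, z = 45 mm. The arm is 18 wide and 10 thick, from z = 45 to 55 mm, and passes 5 mm above a seated cartridge.
- lock_post (a point): Top of the upright red post (16 diameter, standing 35 above the arm, from z = 55 to 90 mm) at the lever's end, 85 mm from the axis.
- spare_green: Bystander: green cartridge with a white end, same shape and size as the purple one, in another slot of the rack; origin at the centre of its underside.
- spare_grey: Bystander: grey cartridge with a black end, same shape and size as the purple one, in another slot of the rack; origin at the centre of its underside.
- mouse: Bystander: black computer mouse, 105 x 60 x 35 mm. Lies on the desk; origin at the centre of its underside.
- stamp: Bystander: purple and grey self-inking stamp standing up, 45 x 60 x 74 mm. Stands on the desk; origin at the centre of its underside.
- test_carton: Bystander: cardboard carton, 70 x 110 x 45 mm. Lies on the desk; origin at the centre of its underside.
- sanitizer: Bystander: white bottle with blue label, 60 across, 150 mm tall. Stands on the desk; origin at the centre of its underside.
- stapler: Bystander: blue and black stapler, 130 x 35 x 55 mm. Lies on the desk; origin at the centre of its underside.
There are look-alikes about, which are no part of the job. What is shaped like the cartridge but orange is not meant.

How it is judged:
By the outcome, as a careful person would: the job done as asked, in the order asked, and still so for the second after the job is handed in, with the robot touching nothing.
It also fails if it takes over 72 s, if anything falls off the work surface, if the arm or the gripper's body presses on something with over 40 N, if the wrist force passes 120 N, or if a joint passes its speed limit or range.

### The arm

A 7-joint arm with a two-finger parallel gripper is mounted at the origin on the work surface. World frame = base frame: x ahead of the robot, y to its left, z up, the work surface at z = 0. Lengths are in mm, angles in rad, forces in N, time in s.
With the tool pointing down it reaches from about 400 to 875 mm from the base axis. Payload 4.4 kg.
Tool frame: the origin (TCP) lies on the centre line of the jaws, within the pads' length; the fingertips stand 25 mm ahead of it and the grasp point (between the pads) lies 6 mm ahead of it (ctrl.finger_overhang is the distance from the TCP to the fingertips, in mm); z points along the fingers, y is the line along which they close (so a half turn about z gives the same grasp; the last joint's range is limited). The gripper opens to 85 mm and grips with 20 to 120 N. Pads are 22 mm wide; open, the fingers measure 114 mm over their backs; the gripper's body (76 mm by 85 mm) begins 54 mm behind the grasp point. The pads swing forward as they close: fully open they stand 13 mm farther back than shut.
Start: joints at [-1.315, 0.628, 0.038, 1.517, -0.027, 0.996, -0.02], TCP at [205.556, 616.656, 256.313] pointing down, gripper open.
Joint ranges: [-3.06, 3.06], [-0.37, 2.12], [-1.25, 1.32], [0.18, 2.47], [-1.1, 4.24], [0.23, 1.98], [-2.94, 2.94]. Speed limits (rad/s): [2.57, 2.57, 3.14, 3.14, 3.14, 3.14, 3.14].

### API

Orientations are given as [roll, pitch, yaw] about the fixed x, y, z axes, in that order (R = Rz(yaw) Ry(pitch) Rx(roll)).
In Python, from cell import ctrl gives the robot as it stands. The module is installed in compiled form; this text tells all that it offers.
- The arm moves only by the tool play_rows, never from a script. Its argument "targets" is a list of rows, each a list of 5 numbers: the closure, from 0 (fully open) to 1 (shut), then the shift along the tool's x, y, z in cm, then the turn about the tool's z in degrees. In form: [[gripper, dx, dy, dz, spin], ...]. A call has 1 to 10 rows; each row is the pose to reach, as a shift and turn from the pose commanded when the call began, along the tool's axes at that moment; what a row does not reach only later rows make up. A row lasts 1/10 s, in which the tool goes at most 50 mm and 8.59 degrees, less where a joint would pass 70% of its speed; a pose out of reach is approached as far as the arm can. A call with a gripper value outside its range is refused whole. The fingers move at their own pace and stop on an object; the grip force is fixed at half the most. Time passes only in rows, so rows that repeat a pose let the fingers close. It gives the time, the measured TCP pose, the force, the opening and the grip force at its end, in the units of the state.
- ctrl.read_state(): the state, without advancing time (a new reading comes with each control period).
- ctrl.get_image(name): name is "side" or "top"; returns (picture, depth): 420x560x3 uint8, red, green, blue; 420x560 float32, mm along the optical axis (not along the pixel's ray), 0 where there is no reading.
- ctrl.calibration(name): a dict with "vfov" (degrees; the focal length in pixels is half the picture's height over the tangent of half this angle, whatever the lens; pixels are square), "cx", "cy" (the principal point, pixels), "k1" (the pictures are not rectified: a ray, as slopes to the right and down, at radius r is drawn at 1 + k1 r^2 times it, then the intrinsics apply), "extrinsics" (4x4, takes a point from camera to world coordinates). Camera axes: x right, y down, z forward; pixel columns grow to the right and rows downward; lengths in mm; the calibration is good to about 2 mm. A picture is of the moment at which its call begins. calibration takes no time and is no camera call.
- ctrl.finish_job(): hands the job in; it is judged then, once.
Trained networks look in the newest picture that a camera, given by its name, has taken for a name from the list of things; names that differ only in an ending like _2 or _b are one class to them, and where a whole thing is asked for, a point or a joint stands for the part that bears it (a point fixed in the world has none). Each returns a list of dicts, best first, with "confidence" (0 to 1); they miss things now and then, are a little off and sometimes report something else, mostly with a low value. They report only what shows in the picture. A call takes as long as a camera call. They do not tell look-alikes from the thing itself.
- ctrl.search_frame(camera, name): "bbox" ([left, top, right, bottom] in pixels, round what is visible of it).
- ctrl.trace(camera, name): "pixels" (420x560 bool, what is visible of it) and "bbox" ([left, top, right, bottom] in pixels, round what is visible of it).
The state is a dict: "clock": time; "qpos": joint angles; "qd": joint speeds; "tau": joint torques, N m; "eef_pos": TCP position; "tool_rot": TCP orientation; "force": force on the tool from outside, world axes, zero at the start; "torque": the same for the moment, N m; "width": finger opening in mm; "gripper_force": force on a finger pad.
Only numpy, scipy, OpenCV 4.12 (cv2) and the standard library are available. Lean on these libraries where they do the work, as an engineer would, in place of code of your own. Each camera call takes 0.05 s, during which the arm holds its last target. There are 200 camera calls.

## Working session

There is one attempt and no reset: what is moved stays moved. The work goes in short steps, Python scripts to look and compute and a tool call to move; the robot and the scene stay as the last step left them, time stands still between calls to the robot, and variables do not carry over. Pictures are saved under pics/ and viewed, at most 10 in all, crops included, and the job is handed in when it is done.

Besides the shell and the picture viewer there is one more tool, called after "Request:" in YAML: its name, and indented under it one key for each argument. play_rows: Moves the arm, as the interface text tells. Its arguments: {"type":"object","properties":{"targets":{"type":"array"}},"required":["targets"]}

```bash
mkdir -p pics; cat > h.py <<'E'
import numpy as np, cv2
from cell import ctrl
def K(c):
    k=ctrl.calibration(c); f=210/np.tan(np.radians(k['vfov'])/2)
    return k,f,np.array(k['extrinsics'])
def unproj(c,uv,depth=None,z=None):
    """pixels -> world; by depth (mm along axis) or by plane of height z"""
    k,f,E=K(c); uv=np.atleast_2d(uv).astype(float)
    d=(uv-[k['cx'],k['cy']])/f; s=d.copy()
    for _ in range(20): s=d/(1+k['k1']*(s**2).sum(1,keepdims=True))
    r=np.c_[s,np.ones(len(s))]@E[:3,:3].T
    t=np.asarray(depth,float) if depth is not None else (z-E[2,3])/r[:,2]
    return E[:3,3]+r*np.reshape(t,(-1,1))
def proj(c,P):
    k,f,E=K(c); p=(np.atleast_2d(P)-E[:3,3])@E[:3,:3]; s=p[:,:2]/p[:,2:]
    return s*(1+k['k1']*(s**2).sum(1,keepdims=True))*f+[k['cx'],k['cy']]
def cloud(c,dep):
    v,u=np.mgrid[:420,:560]; uv=np.c_[u.ravel(),v.ravel()]
    return unproj(c,uv,dep.ravel()).reshape(420,560,3)
E
cat > a.py <<'E'
from h import *
for c in('top','side'):
    im,d=ctrl.get_image(c); np.savez(c+'.npz',im=im,d=d)
    cv2.imwrite(f'pics/{c}0.png',cv2.resize(im[...,::-1],(784,588)))
    print(c,ctrl.calibration(c))
    for n in('cartridge','rack','reader','lock','lock_post','lock_hinge','spare_green','spare_grey','stamp'):
        try: print(n,[(np.round(x['bbox']).tolist(),round(x['confidence'],2)) for x in ctrl.search_frame(c,n)][:4])
        except Exception as e: print(n,e)
print(ctrl.read_state())
E
python3 a.py
```

```text
top {'vfov': 46.409432100877105, 'cx': 271.2855786361963, 'cy': 218.09814782781496, 'k1': 0.06041399296625472, 'extrinsics': array([[-2.17099299e-02, -9.79776336e-01,  1.98914579e-01,
         2.67684215e+02],
       [-9.99761056e-01,  2.07680470e-02, -6.82052269e-03,
         3.26600926e+01],
       [ 2.55151939e-03, -1.99015123e-01, -9.79993097e-01,
         1.52954764e+03],
       [ 0.00000000e+00,  0.00000000e+00,  0.00000000e+00,
         1.00000000e+00]])}
cartridge [([299.0, 238.0, 310.0, 256.0], 0.62), ([332.0, 231.0, 345.0, 257.0], 0.59), ([316.0, 276.0, 333.0, 293.0], 0.58)]
rack [([326.0, 224.0, 384.0, 263.0], 0.62)]
reader [([226.0, 150.0, 278.0, 256.0], 0.88)]
lock [([264.0, 195.0, 276.0, 230.0], 0.74), ([301.0, 150.0, 328.0, 188.0], 0.16)]
lock_post [([267.0, 195.0, 282.0, 225.0], 0.58), ([226.0, 153.0, 275.0, 258.0], 0.51)]
lock_hinge [([227.0, 154.0, 278.0, 255.0], 0.81)]
spare_green [([366.0, 232.0, 383.0, 251.0], 0.64), ([350.0, 230.0, 364.0, 253.0], 0.38)]
spare_grey [([350.0, 231.0, 364.0, 254.0], 0.63), ([265.0, 198.0, 276.0, 230.0], 0.34)]
stamp [([150.0, 244.0,
[... 1049 characters left out ...]
.0, 'qpos': array([-1.31485936,  0.62842073,  0.03850848,  1.51741276, -0.02699497,
        0.99631091, -0.01998822]), 'qd': array([-6.67972831e-04,  5.80184123e-04, -7.21585732e-05,  1.74025122e-04,
       -6.49917195e-04,  5.58133446e-04,  5.02113195e-04]), 'tau': array([-6.95466206e-04, -5.63272297e+01,  1.22537389e+00, -1.93785900e+01,
        1.09116908e-02,  1.46962047e-03,  1.77239650e-05]), 'eef_pos': array([205.52167237, 616.65459094, 256.29603834]), 'tool_rot': array([-3.14155891e+00, -2.53161775e-05,  2.81983804e+00]), 'force': array([ 0.73122959,  0.21745179, -0.94507239]), 'torque': array([-0.01924061,  0.0276085 ,  0.00973053]), 'gripper_force': 0.0, 'width': 85.81811929571526}
```

```bash
python3 - <<'E'
from h import *
t=np.load('top.npz')['im'];s=np.load('side.npz')['im']
cv2.imwrite('pics/tc.png',cv2.resize(t[130:310,120:400,::-1],None,fx=2.8,fy=2.8,interpolation=cv2.INTER_CUBIC))
cv2.imwrite('pics/sc.png',cv2.resize(s[150:340,180:380,::-1],None,fx=3.1,fy=3.1,interpolation=cv2.INTER_CUBIC))
E
```

```text
(no output)
```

View pics/tc.png

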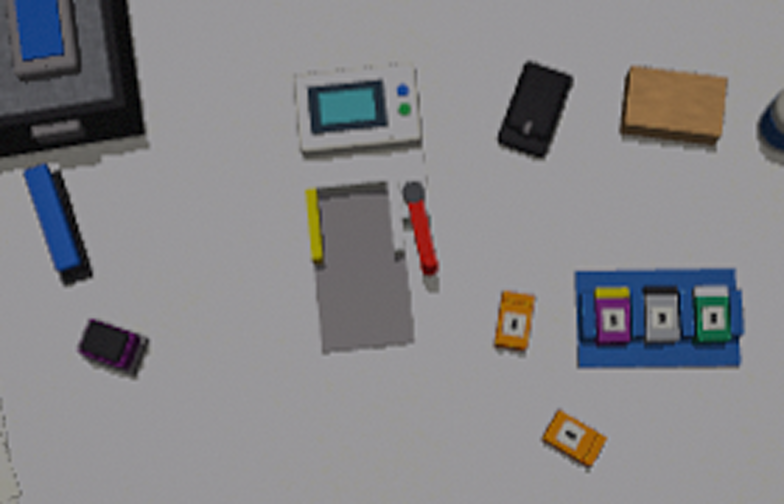

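View pics/sc.png

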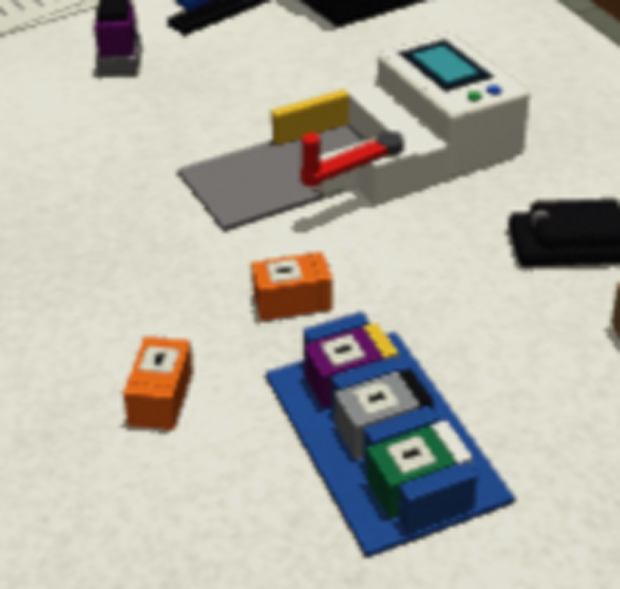

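Candidates (top image px): purple in the rack (338,243), grey (356,243), green (374,243), two orange look-alikes (304,245) and (325,286), and the purple stamp (160,253). I choose the purple block with the yellow end in the rack's leftmost slot. The close crop shows the label up and the yellow end pointing away from the robot (+x). The reader has its yellow fence on the left (+y), its back fence towards +x, and the lever slightly negative.

```bash
cat > m.py <<'E'
from h import *
def rect(P):
    (c,s,a)=cv2.minAreaRect(P[:,:2].astype(np.float32)); return np.round(c,1),np.round(s,1),round(a,1)
for c in('top','side'):
    z=np.load(c+'.npz'); im,d=z['im'],z['d']; W=cloud(c,d)
    hsv=cv2.cvtColor(im,cv2.COLOR_RGB2HSV).astype(int); H,S,V=hsv[...,0],hsv[...,1],hsv[...,2]
    ok=d>0; r=np.zeros(ok.shape,bool)
    if c=='top': r[130:310,210:400]=1
    else: r[150:340,220:380]=1
    v,u=np.mgrid[:420,:560]
    def show(n,m):
        m=m&r&ok
        m=m.astype(np.uint8); k,l,st,_=cv2.connectedComponentsWithStats(m)
        for i in range(1,k):
            if st[i,4]<8: continue
            P=W[l==i]; print(c,n,st[i].tolist(),'mean',P.mean(0).round(1),'zr',np.percentile(P[:,2],[5,50,95]).round(1),'rect',*rect(P))
    Z=W[...,2]
    show('housing',abs(Z-72)<4)
    show('purple',(H>135)&(H<165)&(S>80))
    show('purpletop',(H>135)&(H<165)&(S>80)&(abs(Z-40)<4))
    show('yellow',(H>20)&(H<35)&(S>120)&(abs(Z-40)<4))
    show('red',((H<6)|(H>174))&(S>130))
    show('ribtops',(H>100)&(H<125)&(S>100)&(abs(Z-40)<4))
    show('rackfloor',(H>100)&(H<125)&(S>100)&(abs(Z-6)<4))
    show('greyfloor',(S<50)&(abs(Z-6)<2.5)&(V<135))
E
python3 m.py
```

```text
top housing [225, 153, 46, 32, 872] mean [723.5  93.3  71.8] zr [68.4 71.6 75.3] rect [722.2  93. ] [ 90.1 134.7] 4.8
top purple [332, 237, 13, 16, 123] mean [ 482.5 -181.5   38.9] zr [33.1 39.1 45. ] rect [ 484.3 -182.1] [34.7 49.9] 87.3
top purpletop [333, 237, 12, 8, 39] mean [ 500.5 -185.2   39.1] zr [36.7 38.8 42.8] rect [ 496. -183.] [33.7 21.9] 87.4
top purpletop [333, 242, 12, 11, 56] mean [ 469.8 -179.1   40. ] zr [37.  39.7 43.3] rect [ 475.  -181.5] [34.2 31.1] 87.9
top yellow [229, 197, 6, 26, 78] mean [600.  144.5  39.1] zr [36.4 38.7 43. ] rect [599.9 144.5] [80.8 11.7] 5.4
top yellow [333, 233, 12, 3, 31] mean [ 515.6 -183.5   39.6] zr [36.2 39.1 43.4] rect [ 515.7 -183.5] [34.4  7.4] 88.9
top red [266, 201, 10, 27, 144] mean [577.9  24.3  59.9] zr [49.8 55.2 89.7] rect [578.4  24.2] [84.1 16.9] 9.3
top ribtops [394, 177, 6, 5, 8] mean [ 686.9 -372.5   40.4] zr [37.7 40.  43.8] rect [ 686.2 -373.1] [19.9  3.7] 49.1
top ribtops [328, 235, 5, 16, 51] mean [ 491.  -156.1   39.5] zr [36.3 39.5 42.3] rect [ 490.  -156.3] [12.7 46.8] 87.6
top ribtops [345, 234, 5, 17, 49] me
[... 2692 characters left out ...]
 87.0
side greyfloor [284, 189, 15, 10, 73] mean [623.9 122.3   5.4] zr [3.8 5.2 7.4] rect [619.5 122.7] [49.1 34.1] 5.2
side greyfloor [238, 195, 75, 28, 661] mean [519.7  84.    5.1] zr [3.7 5.  7.1] rect [550.   75.9] [172.8 137.1] 6.4
side greyfloor [340, 199, 6, 3, 8] mean [747.1  28.1   5.9] zr [3.9 6.9 7.1] rect [748.3  28.4] [16.7  3.1] 1.9
side greyfloor [314, 201, 25, 9, 35] mean [692.2  23.2   6.3] zr [3.9 6.6 8.2] rect [691.3  24.6] [81.6  8.3] 4.6
side greyfloor [357, 233, 8, 2, 10] mean [ 709. -129.    7.] zr [5.7 6.5 8.4] rect [ 708.9 -129.6] [ 3.9 18.5] 68.7
side greyfloor [370, 233, 10, 2, 13] mean [ 743.7 -142.9    5.6] zr [3.8 5.7 7.8] rect [ 742.8 -142.8] [ 3.8 24.6] 74.6
```

```bash
cat > g.py <<'E'
import sys
from h import *
O=np.array([638.8,141.3]); YAW=4.8
def rd(x,y):
    c,s=np.cos(np.radians(YAW)),np.sin(np.radians(YAW)); return O+[c*x-s*y,s*x+c*y]
def rel(xyz,yaw,st=None):
    st=st or ctrl.read_state(); p=st['eef_pos']; a=st['tool_rot'][2]; d=np.array(xyz)-p
    dx=d[0]*np.cos(a)+d[1]*np.sin(a); dy=d[0]*np.sin(a)-d[1]*np.cos(a)
    sp=(np.degrees(a)-yaw+180)%360-180
    return [round(v,2) for v in(dx/10,dy/10,-d[2]/10,sp)]
if __name__=='__main__':   # g.py w|r x y z yaw (r: reader frame, yaw relative to reader)
    m=sys.argv[1]; x,y,z,w=map(float,sys.argv[2:6])
    if m=='r': x,y=rd(x,y); w+=YAW
    print(rel((x,y,z),w)); s=ctrl.read_state(); print(s['eef_pos'].round(1),np.degrees(s['tool_rot']).round(2),s['force'].round(1),s['qpos'].round(2),s['width'].round(1),round(s['clock'],1))
E
python3 g.py w 490 150 250 90; python3 -c "
from g import *
print(ctrl.finger_overhang)"
```

```text
[np.float64(-41.75), np.float64(-35.27), np.float64(0.63), np.float64(71.56)]
25.0Traceback (most recent call last):
  File "g.py", line 14, in <module>
    print(rel((x,y,z),w)); s=ctrl.read_state(); print(s['eef_pos'].round(1),np.degrees(s['tool_rot']).round(2),s['force'].round(1),s['qpos'].round(2),s['width'].round(1),round(s['clock'],1))
                                                                                                                                                      ^^^^^^^^^^^^^^^^
AttributeError: 'float' object has no attribute 'round'
```

Request:
play_rows:
  targets:
    - [0,-41.8,-35.3,0.6,71.6]
    - [0,-41.8,-35.3,0.6,71.6]
    - [0,-41.8,-35.3,0.6,71.6]
    - [0,-41.8,-35.3,0.6,71.6]
    - [0,-41.8,-35.3,0.6,71.6]
    - [0,-41.8,-35.3,0.6,71.6]
    - [0,-41.8,-35.3,0.6,71.6]
    - [0,-41.8,-35.3,0.6,71.6]
    - [0,-41.8,-35.3,0.6,71.6]
    - [0,-41.8,-35.3,0.6,71.6]

```text
clock: 2.0
eef_pos: [466.7, 188.3, 251.1]
tool_rot: [3.141, -0.0, 1.57]
force: [1.6, 1.1, 1.1]
width: 85.3
gripper_force: 0.0
```

```bash
sed -i "s/s\['width'\].round(1)/round(s['width'],1)/; s/return \[round(v,2)/return [round(float(v),2)/" g.py; python3 g.py w 490.3 -183.3 90 90
```

```text
[-37.16, 2.4, 16.11, -0.07]
[466.7 188.3 251.1] [ 1.7996e+02 -2.0000e-02  8.9930e+01] [1.6 1.1 1.1] [-0.72  0.45  0.4   1.93 -0.24  0.8  -0.19] 85.3 2.0
```

Request:
play_rows:
  targets:
    - [0,-37,2,11,0]
    - [0,-37,2,11,0]
    - [0,-37,2,11,0]
    - [0,-37,2,11,0]
    - [0,-37,2,11,0]
    - [0,-37,2,11,0]
    - [0,-37,2,11,0]
    - [0,-37,2,11,0]
    - [0,-37,2,11,0]
    - [0,-37,2,11,0]

```text
clock: 3.0
eef_pos: [485.3, -180.8, 140.6]
tool_rot: [-3.141, -0.0, 1.568]
force: [0.4, 0.7, -0.3]
width: 85.0
gripper_force: 0.0
```

```bash
cat > look.py <<'E'
import sys
from g import *
# look.py cam u0 v0 u1 v1 name : crop
c=sys.argv[1]; u0,v0,u1,v1=map(int,sys.argv[2:6])
im,d=ctrl.get_image(c); np.savez(c+'.npz',im=im,d=d)
k=min(780/(u1-u0),580/(v1-v0))
cv2.imwrite(f'pics/{sys.argv[6]}.png',cv2.resize(im[v0:v1,u0:u1,::-1],None,fx=k,fy=k,interpolation=cv2.INTER_CUBIC))
E
python3 look.py side 220 180 350 290 hover; python3 g.py w 490.3 -183.3 36 89.5
```

```text
[-0.39, 0.46, 10.48, 0.48]
[ 485.7 -179.4  140.8] [-1.7999e+02 -6.0000e-02  8.9980e+01] [ 0.4  0.8 -0.2] [ 0.12  0.63  0.27  2.   -0.3   0.55  0.6 ] 85.4 3.0
```

View pics/hover.png

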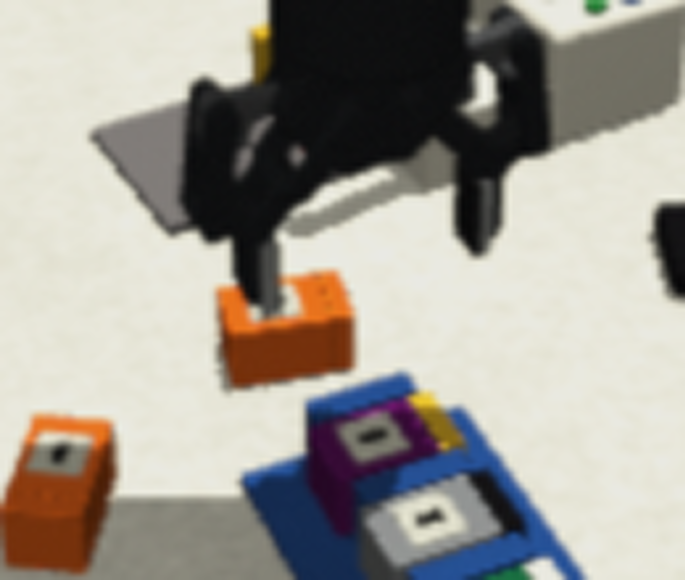

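The gripper is straight above the purple cartridge (crop px 380,440), with the fingers on the line of its ends.

Request:
play_rows:
  targets:
    - [0,-0.4,0.5,2,0]
    - [0,-0.4,0.5,4,0]
    - [0,-0.4,0.5,6,0]
    - [0,-0.4,0.5,8,0]
    - [0,-0.4,0.5,9,0]
    - [0,-0.4,0.5,10,0]
    - [0,-0.4,0.5,10.4,0]
    - [0,-0.4,0.5,10.4,0]
    - [0,-0.4,0.5,10.4,0]

```text
clock: 3.95
eef_pos: [491.0, -184.3, 37.3]
tool_rot: [3.141, 0.0, 1.57]
force: [0.2, -0.8, 0.4]
width: 85.6
gripper_force: 0.0
```

Request:
play_rows:
  targets:
    - [1,0,0,0,0]
    - [1,0,0,0,0]
    - [1,0,0,0,0]
    - [1,0,0,0,0]
    - [1,0,0,0,0]
    - [1,0,0,0,0]
    - [1,0,0,0,0]
    - [1,0,0,0,0]

```text
clock: 4.75
eef_pos: [491.1, -184.4, 37.7]
tool_rot: [3.14, 0.0, 1.57]
force: [-0.1, 0.4, 5.3]
width: 59.3
gripper_force: 65.1
```

Request:
play_rows:
  targets:
    - [1,0,0,-1,0]
    - [1,0,0,-2,0]
    - [1,0,0,-3.5,0]
    - [1,0,0,-5,0]
    - [1,0,0,-7,0]
    - [1,0,0,-9,0]
    - [1,0,0,-11,0]
    - [1,0,0,-11,0]
    - [1,0,0,-11,0]

```text
clock: 5.65
eef_pos: [490.7, -184.0, 147.3]
tool_rot: [3.141, 0.0, 1.57]
force: [0.2, 0.0, -2.2]
width: 58.5
gripper_force: 64.8
```

```bash
python3 g.py r -130 -40 120 180; python3 g.py r -130 -40 42 180
```

```text
[27.46, 2.18, 2.73, -94.82]
[ 490.7 -184.   147.3] [1.7994e+02 1.0000e-02 8.9980e+01] [ 0.2  0.  -2.2] [ 0.12  0.63  0.28  1.98 -0.3   0.58  0.6 ] 58.5 5.7
[27.46, 2.18, 10.53, -94.82]
[ 490.7 -184.   147.3] [1.7994e+02 1.0000e-02 8.9980e+01] [ 0.2  0.  -2.2] [ 0.12  0.63  0.28  1.98 -0.3   0.58  0.6 ] 58.5 5.7
```

Request:
play_rows:
  targets:
    - [1,28,1,0,-94.8]
    - [1,28,1,0,-94.8]
    - [1,28,1,0,-94.8]
    - [1,28,1,0,-94.8]
    - [1,28,1,0,-94.8]
    - [1,28,1,0,-94.8]
    - [1,28,1,0,-94.8]
    - [1,28,1,0,-94.8]
    - [1,28,1,0,-94.8]
    - [1,28,1,0,-94.8]

```text
clock: 6.65
eef_pos: [499.9, 95.8, 145.7]
tool_rot: [-3.141, -0.002, 3.077]
force: [-0.6, 0.3, -1.3]
width: 59.0
gripper_force: 64.7
```

Request:
play_rows:
  targets:
    - [1,0,0,0,-8.2]
    - [1,0,0,0,-8.2]
    - [1,0,0,0,-8.2]
    - [1,0,0,0,-8.2]

```text
clock: 7.05
eef_pos: [500.5, 95.7, 146.4]
tool_rot: [-3.141, -0.001, -3.072]
force: [0.5, -0.4, -1.7]
width: 59.0
gripper_force: 64.8
```

```bash
python3 g.py r -140 -29 39 180
```

```text
[-0.15, 0.49, 10.74, -0.84]
[500.5  95.7 146.4] [-1.7999e+02 -5.0000e-02 -1.7604e+02] [ 0.5 -0.4 -1.7] [-0.16  0.6  -0.13  2.01  0.14  0.55  1.26] 59.0 7.0
```

Request:
play_rows:
  targets:
    - [1,-0.2,0.5,3,-0.8]
    - [1,-0.2,0.5,6,-0.8]
    - [1,-0.2,0.5,8.5,-0.8]
    - [1,-0.2,0.5,9.8,-0.8]
    - [1,-0.2,0.5,10.3,-0.8]
    - [1,-0.2,0.5,10.6,-0.8]
    - [1,-0.2,0.5,10.7,-0.8]
    - [1,-0.2,0.5,10.8,-0.8]
    - [1,-0.2,0.5,10.8,-0.8]

```text
clock: 7.95
eef_pos: [502.9, 101.0, 39.5]
tool_rot: [3.141, 0.001, -3.056]
force: [-0.6, -0.2, -1.6]
width: 59.1
gripper_force: 64.8
```

Request:
play_rows:
  targets:
    - [1,0,0,0.1,0]
    - [1,0,0,0.15,0]
    - [1,0,0,0.2,0]
    - [1,0,0,0.2,0]

```text
clock: 8.35
eef_pos: [502.7, 101.0, 37.7]
tool_rot: [3.142, 0.001, -3.056]
force: [-1.7, -0.7, 7.5]
width: 58.5
gripper_force: 65.9
```

Contact with the floor; release and lift.

Request:
play_rows:
  targets:
    - [0,0,0,0,0]
    - [0,0,0,0,0]
    - [0,0,0,0,0]
    - [0,0,0,0,0]
    - [0,0,0,0,0]
    - [0,0,0,-2,0]
    - [0,0,0,-4,0]
    - [0,0,0,-6.5,0]
    - [0,0,0,-8,0]
    - [0,0,0,-8,0]

```text
clock: 9.35
eef_pos: [503.8, 101.2, 118.6]
tool_rot: [3.141, 0.004, -3.056]
force: [-0.7, -0.9, 0.4]
width: 85.0
gripper_force: 0.0
```

Request:
play_rows:
  targets:
    - [0,0,0,0,90]
    - [0,0,0,0,90]
    - [0,0,0,0,90]
    - [0,0,0,0,90]
    - [0,0,0,0,90]
    - [0,0,0,0,90]
    - [0,0,0,0,90]
    - [0,0,0,0,90]
    - [0,0,0,0,90]
    - [0,0,0,0,90]

```text
clock: 10.35
eef_pos: [501.9, 100.7, 115.9]
tool_rot: [-3.14, 0.001, 1.721]
force: [-0.3, 0.8, 0.1]
width: 85.3
gripper_force: 0.0
```

```bash
python3 look.py side 220 150 360 260 apron;python3 g.py r -140 -29 37.5 90
```

```text
[-0.01, -0.02, 7.83, 3.53]
[501.9 100.8 115.8] [-1.7991e+02  6.0000e-02  9.8330e+01] [-0.5  0.7 -0.8] [-0.44  0.67  0.28  2.03 -0.37  0.5   0.26] 85.3 10.4
```

View pics/apron.png

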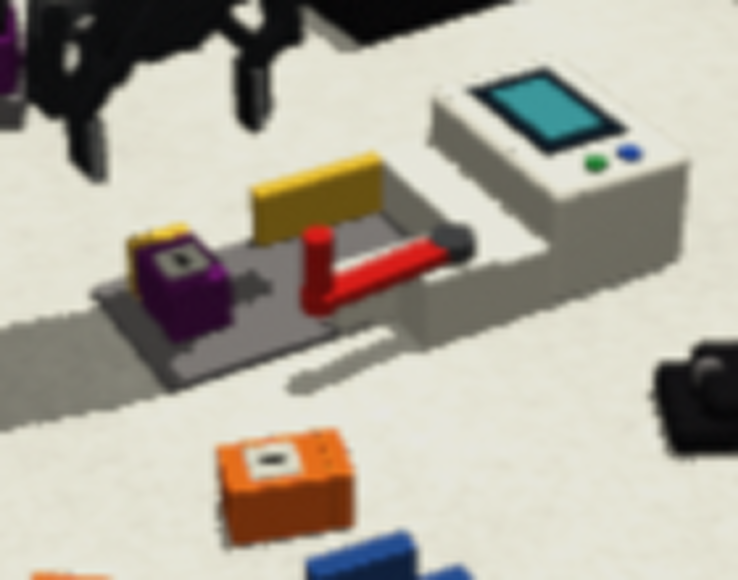

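Request:
play_rows:
  targets:
    - [0,0,0,2,3.5]
    - [0,0,0,4,3.5]
    - [0,0,0,6,3.5]
    - [0,0,0,7.2,3.5]
    - [0,0,0,7.8,3.5]
    - [0,0,0,7.8,3.5]
    - [0,0,0,7.8,3.5]
    - [0,0,0,7.8,3.5]

```text
clock: 11.2
eef_pos: [503.0, 101.0, 39.5]
tool_rot: [3.14, -0.0, 1.666]
force: [0.4, 1.1, 0.1]
width: 85.2
gripper_force: 0.0
```

Request:
play_rows:
  targets:
    - [1,0,0,0,0]
    - [1,0,0,0,0]
    - [1,0,0,0,0]
    - [1,0,0,0,0]
    - [1,0,0,0,0]
    - [1,0,0,0,0]
    - [1,0,0,0,0]
    - [1,0,0,0,0]
    - [1,0,0,0,0]
    - [1,0,0,0,0]

```text
clock: 12.2
eef_pos: [502.4, 101.0, 39.2]
tool_rot: [-3.142, -0.0, 1.666]
force: [-1.0, 0.2, 6.3]
width: 35.0
gripper_force: 61.0
```

```bash
python3 g.py r -64 -34 39.5 90
```

```text
[-0.61, 7.52, -0.03, 0.66]
[502.4 101.   39.2] [-1.800e+02 -2.000e-02  9.546e+01] [-1.   0.2  6.3] [-0.38  0.8   0.19  2.05 -0.45  0.33  0.28] 35.0 12.2
```

Request:
play_rows:
  targets:
    - [1,0,0,-0.3,0]
    - [1,-0.6,1,-0.3,0.6]
    - [1,-0.6,2.5,-0.3,0.6]
    - [1,-0.6,4.5,-0.3,0.6]
    - [1,-0.6,6,-0.3,0.6]
    - [1,-0.6,7,-0.3,0.6]
    - [1,-0.6,7.5,-0.3,0.6]
    - [1,-0.6,7.5,-0.3,0.6]
    - [1,-0.6,7.5,-0.3,0.6]

```text
clock: 13.1
eef_pos: [576.8, 101.9, 41.6]
tool_rot: [-3.14, -0.0, 1.655]
force: [0.1, 0.1, -2.0]
width: 34.7
gripper_force: 60.2
```

```bash
python3 g.py r -64 -30 39.5 90
```

```text
[0.41, 0.11, 0.21, 0.05]
[576.8 101.9  41.6] [-179.91   -0.     94.85] [ 0.1  0.1 -2. ] [-0.38  0.86  0.25  1.85 -0.42  0.49  0.25] 34.7 13.1
```

Request:
play_rows:
  targets:
    - [1,0.1,0,0.1,0]
    - [1,0.2,0,0.2,0]
    - [1,0.3,0,0.2,0]
    - [1,0.3,0,0.2,0]
    - [1,0.35,0,0.2,0]
    - [1,0.4,0,0.2,0]
    - [1,0.4,0,0.2,0]

```text
clock: 13.8
eef_pos: [577.4, 106.2, 39.8]
tool_rot: [3.142, -0.0, 1.656]
force: [0.6, 0.2, -1.4]
width: 35.3
gripper_force: 60.2
```

Request:
play_rows:
  targets:
    - [1,0.05,0,0,0]
    - [1,0.1,0,0,0]
    - [1,0.15,0,0,0]
    - [1,0.15,0,0,0]

```text
clock: 14.2
eef_pos: [577.2, 107.7, 39.8]
tool_rot: [-3.142, -0.0, 1.656]
force: [-0.2, -0.8, -1.7]
width: 35.1
gripper_force: 60.2
```

Request:
play_rows:
  targets:
    - [1,0.05,0,0,0]
    - [1,0.1,0,0,0]
    - [1,0.1,0,0,0]

```text
clock: 14.5
eef_pos: [577.2, 108.5, 39.8]
tool_rot: [3.142, 0.0, 1.656]
force: [-0.1, -0.7, -2.2]
width: 35.1
gripper_force: 60.2
```

Request:
play_rows:
  targets:
    - [1,0.05,0,0,0]
    - [1,0.1,0,0,0]
    - [1,0.1,0,0,0]

```text
clock: 14.8
eef_pos: [577.2, 108.5, 39.8]
tool_rot: [3.142, 0.001, 1.655]
force: [-0.1, -4.3, -1.6]
width: 35.1
gripper_force: 60.2
```

Request:
play_rows:
  targets:
    - [1,0.05,0,0,0]
    - [1,0.05,0,0.05,0]
    - [1,0.05,0,0.1,0]
    - [1,0.05,0,0.1,0]

```text
clock: 15.2
eef_pos: [577.2, 108.5, 39.3]
tool_rot: [3.141, 0.002, 1.655]
force: [-0.3, -4.9, 2.7]
width: 35.2
gripper_force: 60.7
```

Request:
play_rows:
  targets:
    - [0.4,0,0,0,0]
    - [0.4,0,0,0,0]
    - [0.4,0,0,0,0]
    - [0.4,0,0,0,0]
    - [0.4,0,0,-1,0]
    - [0.4,0,0,-3,0]
    - [0.4,0,0,-5.5,0]
    - [0.4,0,0,-8,0]
    - [0.4,0,0,-8,0]

```text
clock: 16.1
eef_pos: [579.4, 110.4, 122.7]
tool_rot: [3.135, -0.001, 1.656]
force: [0.5, -0.3, -0.3]
width: 51.1
gripper_force: 0.0
```

```bash
python3 g.py r -115 -31 120 0;python3 g.py r -115 -31 120 180
```

```text
[-0.51, -5.33, 0.27, 90.06]
[579.4 110.4 122.7] [ 1.7961e+02 -5.0000e-02  9.4860e+01] [ 0.5 -0.3 -0.3] [-0.44  0.74  0.33  1.82 -0.37  0.64  0.19] 51.1 16.1
[-0.51, -5.33, 0.27, -89.94]
[579.4 110.4 122.7] [ 1.7961e+02 -5.0000e-02  9.4860e+01] [ 0.5 -0.3 -0.3] [-0.44  0.74  0.33  1.82 -0.37  0.64  0.19] 51.1 16.1
```

Request:
play_rows:
  targets:
    - [0.75,-0.4,-5.3,0,-90]
    - [0.75,-0.4,-5.3,0,-90]
    - [0.75,-0.4,-5.3,0,-90]
    - [0.75,-0.4,-5.3,0,-90]
    - [0.75,-0.4,-5.3,0,-90]
    - [0.75,-0.4,-5.3,0,-90]
    - [0.75,-0.4,-5.3,0,-90]
    - [0.75,-0.4,-5.3,0,-90]
    - [0.75,-0.4,-5.3,0,-90]
    - [0.75,-0.4,-5.3,0,-90]

```text
clock: 17.1
eef_pos: [524.3, 101.5, 118.8]
tool_rot: [-3.141, -0.0, -3.121]
force: [0.0, 0.1, 0.4]
width: 21.4
gripper_force: 0.0
```

```bash
sed -i 's/638.8,141.3/638.8,143.5/' g.py; python3 g.py r -115 -30 37 180
```

```text
[-0.24, 0.24, 8.18, -3.65]
[524.3 101.5 118.8] [-1.7999e+02 -2.0000e-02 -1.7885e+02] [0.  0.1 0.4] [-0.18  0.67 -0.09  1.96  0.12  0.52  1.23] 21.4 17.1
```

Request:
play_rows:
  targets:
    - [0.75,-0.2,0.2,2,-3.7]
    - [0.75,-0.2,0.2,4,-3.7]
    - [0.75,-0.2,0.2,6,-3.7]
    - [0.75,-0.2,0.2,7.5,-3.7]
    - [0.75,-0.2,0.2,8.2,-3.7]
    - [0.75,-0.2,0.2,8.2,-3.7]
    - [0.75,-0.2,0.2,8.2,-3.7]

```text
clock: 17.8
eef_pos: [526.7, 103.7, 37.2]
tool_rot: [3.142, 0.0, -3.063]
force: [-0.7, 0.1, 0.4]
width: 21.4
gripper_force: 0.0
```

```bash
python3 look.py side 220 150 360 260 pre;python3 g.py r -52 -30 37 180
```

```text
[-6.27, 0.06, 0.05, -0.29]
[527.  103.7  37.5] [ 1.7999e+02  6.0000e-02 -1.7549e+02] [-0.1  1.2 -0.6] [-0.2   0.81 -0.08  1.98  0.16  0.36  1.25] 21.4 17.9
```

View pics/pre.png

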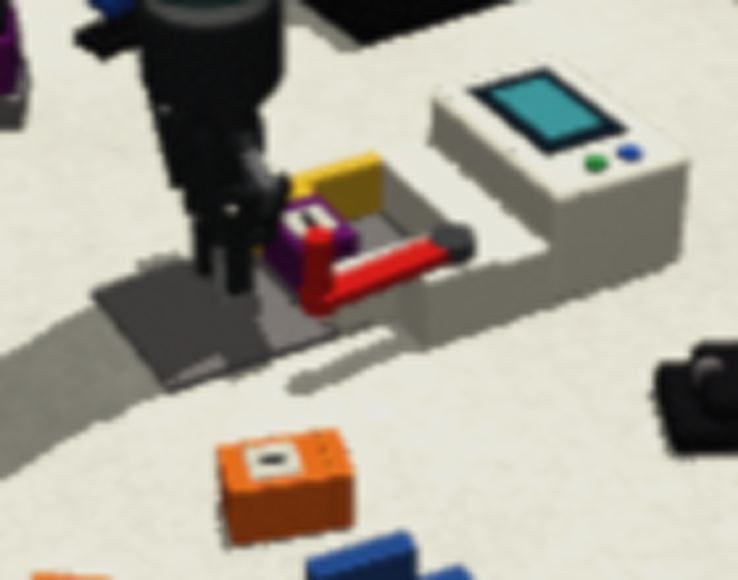

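The cartridge stands upright in the bay against the yellow fence (crop px 310,235), with the fingers in front of it at (225,270). Now the push.

Request:
play_rows:
  targets:
    - [0.75,-1,0,0,-0.3]
    - [0.75,-1.6,0,0,-0.3]
    - [0.75,-2,0,0,-0.3]
    - [0.75,-2.5,0.02,0,-0.3]
    - [0.75,-3,0.05,0,-0.3]
    - [0.75,-3.5,0.08,0,-0.3]
    - [0.75,-4,0.1,0,-0.3]
    - [0.75,-4.5,0.12,0,-0.3]
    - [0.75,-5,0.14,0,-0.3]
    - [0.75,-5.3,0.15,0,-0.3]

```text
clock: 18.85
eef_pos: [580.2, 109.6, 36.8]
tool_rot: [3.141, 0.001, -3.058]
force: [-1.3, -1.0, -0.1]
width: 21.5
gripper_force: 0.9
```

```bash
python3 g.py r -47 -29 37 180
```

```text
[-1.42, -0.01, -0.02, 0.01]
[580.2 109.6  36.8] [ 1.7998e+02  6.0000e-02 -1.7519e+02] [-1.3 -1.  -0.1] [-0.18  0.85 -0.09  1.83  0.16  0.46  1.28] 21.5 18.9
```

Request:
play_rows:
  targets:
    - [0.75,-0.3,0.01,0,0]
    - [0.75,-0.5,0.02,0,0]
    - [0.75,-0.7,0.03,0,0]
    - [0.75,-0.9,0.04,0,0]
    - [0.75,-1.0,0.05,0,0]
    - [0.75,-1.0,0.05,0,0]

```text
clock: 19.45
eef_pos: [589.3, 110.4, 36.8]
tool_rot: [-3.141, 0.0, -3.058]
force: [-1.9, -2.5, -0.4]
width: 21.4
gripper_force: 1.0
```

Request:
play_rows:
  targets:
    - [0.75,-0.1,0,0,0]
    - [0.75,-0.2,0,0,0]
    - [0.75,-0.3,0,0,0]
    - [0.75,-0.3,0,0,0]

```text
clock: 19.85
eef_pos: [592.5, 110.8, 36.7]
tool_rot: [3.142, 0.0, -3.058]
force: [-1.9, -0.9, -0.2]
width: 21.3
gripper_force: 0.9
```

Request:
play_rows:
  targets:
    - [0.75,-0.1,0.01,0,0]
    - [0.75,-0.2,0.02,0,0]
    - [0.75,-0.2,0.02,0,0]

```text
clock: 20.15
eef_pos: [594.9, 111.8, 36.9]
tool_rot: [3.141, 0.002, -3.058]
force: [-1.9, -0.8, -0.5]
width: 21.2
gripper_force: 0.3
```

Request:
play_rows:
  targets:
    - [0.75,-0.1,0.01,0,0]
    - [0.75,-0.1,0.02,0,0]

```text
clock: 20.35
eef_pos: [595.4, 111.9, 36.9]
tool_rot: [3.141, 0.001, -3.058]
force: [-1.1, -1.0, -0.0]
width: 21.8
gripper_force: 0.6
```

Request:
play_rows:
  targets:
    - [0.75,-0.1,0,0,0]
    - [0.75,-0.15,0,0,0]
    - [0.75,-0.15,0,0,0]

```text
clock: 20.65
eef_pos: [597.1, 112.0, 36.9]
tool_rot: [3.141, 0.001, -3.058]
force: [-1.0, 0.2, 0.7]
width: 21.6
gripper_force: 0.3
```

Request:
play_rows:
  targets:
    - [0.75,-0.1,0,0,0]
    - [0.75,-0.1,0,0,0]

```text
clock: 20.85
eef_pos: [597.4, 111.9, 36.8]
tool_rot: [3.141, -0.0, -3.058]
force: [-2.3, 0.6, 1.0]
width: 21.7
gripper_force: 1.0
```

Request:
play_rows:
  targets:
    - [0.75,-0.1,0,0,0]
    - [0.75,-0.1,0,0,0]

```text
clock: 21.05
eef_pos: [597.5, 111.9, 36.7]
tool_rot: [-3.142, -0.002, -3.057]
force: [-5.9, 0.3, 4.1]
width: 21.1
gripper_force: 2.6
```

Request:
play_rows:
  targets:
    - [0.75,-0.05,0.05,0,0]
    - [0.75,-0.05,0.1,0,0]
    - [0.75,-0.05,0.15,0,0]
    - [0.75,-0.05,0.2,0,0]

```text
clock: 21.45
eef_pos: [597.4, 112.1, 36.5]
tool_rot: [-3.139, -0.004, -3.058]
force: [-5.0, -3.6, 2.6]
width: 21.1
gripper_force: 2.7
```

Request:
play_rows:
  targets:
    - [0.75,0,0.1,0,0]
    - [0.75,0,0.2,0,0]
    - [0.75,0,0.2,0,0]

```text
clock: 21.75
eef_pos: [597.3, 113.7, 36.1]
tool_rot: [-3.139, -0.004, -3.059]
force: [-4.3, -2.5, 1.4]
width: 21.3
gripper_force: 2.4
```

Request:
play_rows:
  targets:
    - [0.75,0.3,-0.2,0,0]
    - [0.75,1.5,-0.2,0,0]
    - [0.75,3,-0.2,-1,0]
    - [0.75,5,-0.2,-5,0]
    - [0.75,8,-0.2,-9,0]
    - [0.75,12,-0.2,-12,0]
    - [0.75,12,-0.2,-12,0]
    - [0.75,12,-0.2,-12,0]

```text
clock: 22.55
eef_pos: [480.8, 104.2, 158.1]
tool_rot: [3.141, 0.005, -3.058]
force: [-0.6, -0.2, -0.1]
width: 21.1
gripper_force: 0.0
```

```bash
python3 look.py side 255 165 325 220 fit; python3 look.py top 215 180 295 240 fitt; python3 m.py | grep -E "purpletop|yellow|red|housing"; python3 g.py r -120 -30 100 180
```

```text
top housing [225, 153, 46, 32, 873] mean [722.4  93.   71.8] zr [68.5 71.8 75.2] rect [722.8  93.2] [ 89.9 134.9] 4.8
top housing [395, 169, 5, 9, 13] mean [ 694.9 -366.8   72. ] zr [69.4 71.8 75.3] rect [ 695.8 -365.5] [26.9  5.5] 27.2
top purpletop [248, 196, 5, 8, 14] mean [633.9  86.2  39.2] zr [36.9 38.8 42.1] rect [632.8  84.4] [26.2  8.3] 25.1
top yellow [229, 197, 6, 5, 17] mean [633.8 146.7  39. ] zr [36.4 38.3 42.4] rect [634.5 145.6] [10.8 17.1] 6.7
top red [266, 201, 10, 27, 145] mean [578.2  24.3  59.3] zr [48.5 54.5 89.4] rect [578.6  23.9] [83.9 16.9] 9.8
side housing [220, 150, 2, 5, 9] mean [478.3 351.3  71.6] zr [68.8 72.1 73.8] rect [478.7 351.6] [23.5  3.5] 73.4
side housing [302, 161, 48, 26, 670] mean [721.6  86.7  71.4] zr [68.7 71.4 74.1] rect [724.2  91.5] [ 89.2 134.2] 5.5
side housing [278, 199, 6, 4, 15] mean [544.5  11.7  71.7] zr [68.4 70.9 75.7] rect [545.   11.5] [10.3 13.9] 75.5
side purpletop [220, 161, 4, 4, 9] mean [474.5 336.8  39.6] zr [36.3 40.1 42.8] rect [476.7 338.3] [16.5  6.6] 40.4
side purpletop [285, 183, 17, 11, 54] mean [621.6  98.1  38.2] zr [36.4 38.5 39.9] rect [623.3 103.1] [32.2 48.4] 6.0
side yellow [268, 179, 25, 9, 80] mean [601.3 141.1  38.6] zr [36.6 38.7 40.4] rect [597.8 141.8] [21.1 76.6] 88.1
side red [277, 193, 29, 17, 225] mean [568.5  17.8  58.5] zr [46.8 53.9 87.7] rect [564.2  61.5] [ 84.8 115.1] 21.1
[-4.06, -0.38, 5.67, -0.01]
[481.  104.  156.7] [ 1.7997e+02  1.4000e-01 -1.7521e+02] [ 0.6 -0.6 -0.8] [-0.19  0.56 -0.12  2.05  0.13  0.54  1.26] 21.3 22.6
```

View pics/fit.png

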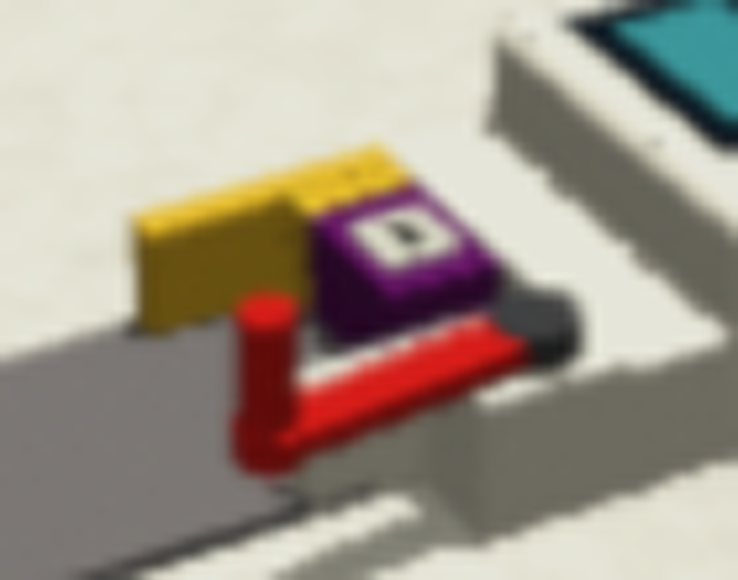

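View pics/fitt.png

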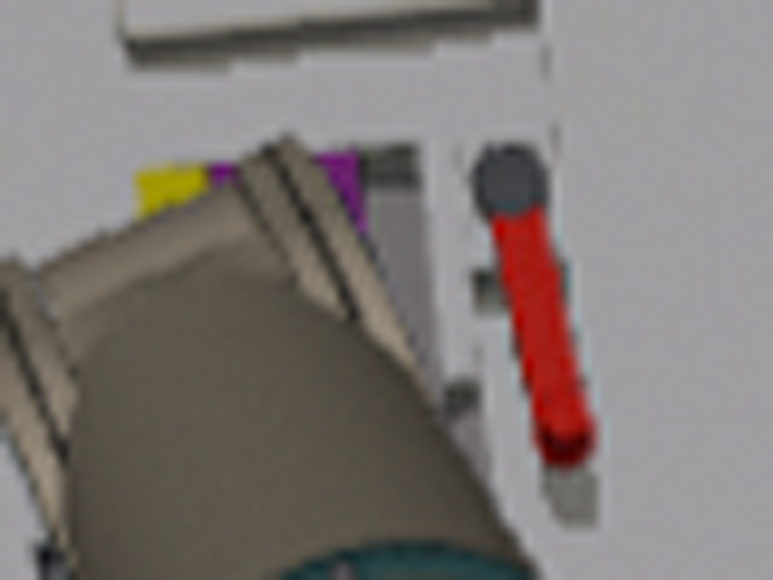

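The cartridge is seated: its yellow band meets the yellow fence (side crop px 310,195) and its back edge lines up with the fence (450,220). My retreat moved sideways a little while the fingers were still touching. I'll repeat a gentle push with a +y bias and back off straight this time.

```bash
python3 g.py r -100 -29.5 37 180; python3 g.py r -50 -29.5 37 180
```

```text
[-6.06, -0.33, 11.97, -0.01]
[481.  104.  156.7] [ 1.7997e+02  1.4000e-01 -1.7521e+02] [ 0.6 -0.6 -0.8] [-0.19  0.56 -0.12  2.05  0.13  0.54  1.26] 21.3 22.6
[-11.06, -0.33, 11.97, -0.01]
[481.  104.  156.7] [ 1.7997e+02  1.4000e-01 -1.7521e+02] [ 0.6 -0.6 -0.8] [-0.19  0.56 -0.12  2.05  0.13  0.54  1.26] 21.3 22.6
```

Request:
play_rows:
  targets:
    - [0.75,-3,-0.3,3,0]
    - [0.75,-5,-0.3,7,0]
    - [0.75,-6,-0.3,10,0]
    - [0.75,-7,-0.3,11.5,0]
    - [0.75,-8,-0.3,12,0]
    - [0.75,-9.5,-0.3,12,0]
    - [0.75,-10.5,-0.3,12,0]
    - [0.75,-11,-0.3,12,0]
    - [0.75,-11,-0.3,12,0]

```text
clock: 23.55
eef_pos: [590.3, 110.0, 37.2]
tool_rot: [3.141, 0.001, -3.058]
force: [0.1, -0.1, -0.3]
width: 21.7
gripper_force: 0.0
```

Request:
play_rows:
  targets:
    - [0.75,-0.2,0,0,0]
    - [0.75,-0.4,0,0,0]
    - [0.75,-0.5,0,0,0]
    - [0.75,-0.55,0,0,0]
    - [0.75,-0.55,0,0,0]

```text
clock: 24.05
eef_pos: [594.7, 110.5, 36.9]
tool_rot: [3.142, -0.0, -3.058]
force: [-0.3, 0.4, -0.5]
width: 21.6
gripper_force: 0.0
```

Request:
play_rows:
  targets:
    - [0.75,-0.1,0,0,0]
    - [0.75,-0.2,0,0,0]
    - [0.75,-0.25,0,0,0]
    - [0.75,-0.3,0,0,0]
    - [0.75,-0.3,0,0,0]

```text
clock: 24.55
eef_pos: [597.4, 110.7, 36.8]
tool_rot: [3.142, -0.001, -3.058]
force: [-1.0, 0.2, 0.8]
width: 21.5
gripper_force: 0.3
```

Request:
play_rows:
  targets:
    - [0.75,-0.1,0,0,0]
    - [0.75,-0.15,0,0,0]
    - [0.75,-0.15,0.1,0,0]
    - [0.75,-0.15,0.2,0,0]
    - [0.75,-0.15,0.3,0,0]
    - [0.75,-0.15,0.3,0,0]

```text
clock: 25.15
eef_pos: [597.4, 112.4, 36.2]
tool_rot: [-3.14, -0.004, -3.058]
force: [-4.3, -3.4, 0.4]
width: 21.4
gripper_force: 2.3
```

Request:
play_rows:
  targets:
    - [0.75,-0.1,0,0,0]
    - [0.75,-0.1,0,0,0]
    - [0.75,0.5,0,0,0]
    - [0.75,1.5,0,0,0]
    - [0.75,4,0,0,0]
    - [0.75,6,0,-4,0]
    - [0.75,6,0,-8,0]
    - [0.75,6,0,-11,0]
    - [0.75,6,0,-11,0]

```text
clock: 26.05
eef_pos: [542.1, 110.1, 151.2]
tool_rot: [3.14, 0.01, -3.057]
force: [0.3, 0.5, -0.5]
width: 21.8
gripper_force: 0.0
```

```bash
cat > p.py <<'E'
from g import *
def red(c):
    z=np.load(c+'.npz'); im,d=z['im'],z['d']; W=cloud(c,d)
    hsv=cv2.cvtColor(im,cv2.COLOR_RGB2HSV).astype(int); m=((hsv[...,0]<6)|(hsv[...,0]>174))&(hsv[...,1]>130)&(d>0)
    return W[m]
if __name__=='__main__':
    for c in('top','side'):
        P=red(c); T=P[(P[:,2]>86)]; A=P[abs(P[:,2]-54)<5]
        if c=='side': A=A[A[:,1]<60]
        print(c,len(T),T.mean(0).round(1),len(A),A.mean(0).round(1),cv2.fitLine(A[:,:2].astype(np.float32),cv2.DIST_HUBER,0,.01,.01).ravel().round(3))
    print('post exp',rd(-103.8,-122.1),'hinge',rd(-20,-108))
E
python3 p.py;  python3 g.py r -103.8 -122.1 150 189.6
```

```text
top 18 [528.7  56.7  90.8] 105 [586.7  26.   53.7] [9.93000e-01 1.20000e-01 5.85971e+02 2.62750e+01]
side 16 [546.   14.8  88.2] 132 [579.4  20.1  53.2] [9.76000e-01 2.20000e-01 5.76092e+02 1.81340e+01]
post exp [545.58110588  13.14246175] hinge [627.90734989  34.20521433]
[0.47, -9.69, 0.12, -9.57]
[542.1 110.1 151.2] [ 179.88    0.58 -175.17] [ 0.3  0.5 -0.5] [-0.17  0.63 -0.13  1.9   0.13  0.61  1.28] 21.8 26.1
```

Request:
play_rows:
  targets:
    - [0.45,0.5,-3,0,-9.6]
    - [0.45,0.5,-6,0,-9.6]
    - [0.45,0.5,-8.5,0,-9.6]
    - [0.45,0.5,-9.6,0,-9.6]
    - [0.45,0.5,-9.6,0,-9.6]
    - [0.45,0.5,-9.6,2,-9.6]
    - [0.45,0.5,-9.6,4.5,-9.6]
    - [0.45,0.5,-9.6,6.3,-9.6]
    - [0.45,0.5,-9.6,6.3,-9.6]
    - [0.45,0.5,-9.6,6.3,-9.6]

```text
clock: 27.05
eef_pos: [542.2, 14.5, 83.8]
tool_rot: [3.141, -0.0, -2.888]
force: [0.7, 0.2, -0.4]
width: 47.1
gripper_force: 0.0
```

Request:
play_rows:
  targets:
    - [0.7,0,0,0,0]
    - [0.8,0,0,0,0]
    - [1,0,0,0,0]
    - [1,0,0,0,0]
    - [1,0,0,0,0]
    - [1,0,0,0,0]
    - [1,0,0,0,0]

```text
clock: 27.75
eef_pos: [542.7, 13.3, 84.9]
tool_rot: [3.141, 0.002, -2.89]
force: [-1.0, 1.9, 6.3]
width: 14.3
gripper_force: 58.4
```

```bash
python3 look.py side 240 150 340 225 grip; python3 g.py r -103.8 -122.1 87 189.6
```

```text
[-0.28, -0.08, -0.21, 0.03]
[542.7  13.3  84.9] [ 1.7999e+02  1.0000e-01 -1.6557e+02] [-1.7  1.3  6.7] [ 0.03  0.73 -0.15  1.95  0.23  0.47  1.53] 13.9 27.8
```

View pics/grip.png

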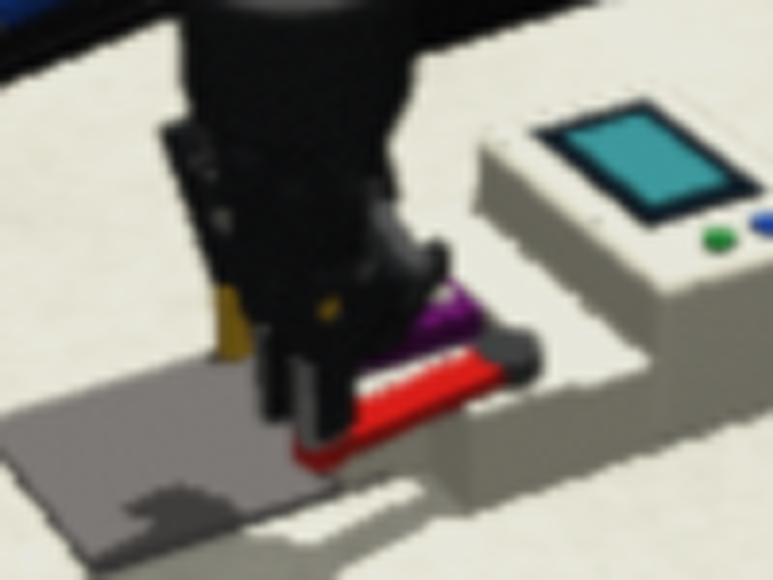

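```bash
cat > arc.py <<'E'
import sys
from g import *
hx,hy=rd(-20,-108); s=ctrl.read_state(); p=s['eef_pos'][:2]; a=s['tool_rot'][2]; v=p-[hx,hy]
th=180+YAW-np.degrees(np.arctan2(v[1],v[0])); th=(th+180)%360-180
print('theta',th,'r',np.hypot(*v))
for D in map(float,sys.argv[1:]):
    t=-np.radians(D); w=np.array([np.cos(t)*v[0]-np.sin(t)*v[1],np.sin(t)*v[0]+np.cos(t)*v[1]])-v
    print(D,round((w[0]*np.cos(a)+w[1]*np.sin(a))/10,2),round((w[0]*np.sin(a)-w[1]*np.cos(a))/10,2))
E
python3 arc.py 4 10 17 24 31 38 44 49 50
```

```text
theta -9.00860005329605 r 87.74886138814652
4.0 -0.03 0.61
10.0 -0.15 1.52
17.0 -0.41 2.56
24.0 -0.8 3.56
31.0 -1.3 4.51
38.0 -1.92 5.38
44.0 -2.53 6.07
49.0 -3.09 6.59
50.0 -3.21 6.69
```

Request:
play_rows:
  targets:
    - [1,-0.03,0.6,0,4]
    - [1,-0.15,1.5,0,10]
    - [1,-0.4,2.55,0,17]
    - [1,-0.8,3.55,0,24]
    - [1,-1.3,4.5,0,31]
    - [1,-1.9,5.4,0,38]
    - [1,-2.5,6.1,0,44]
    - [1,-3.1,6.6,0,49]
    - [1,-3.2,6.7,0,50]
    - [1,-3.2,6.7,0,50]

```text
clock: 28.8
eef_pos: [557.3, 88.0, 84.9]
tool_rot: [3.139, 0.0, 2.522]
force: [-0.4, 4.5, 6.8]
width: 14.4
gripper_force: 58.7
```

```bash
python3 g.py r -20 -20 85 90; python3 arc.py 5 12 19 26 33 39 44 47 49 50
```

```text
[-3.19, 6.43, -0.01, 49.73]
[557.3  88.   84.9] [1.7983e+02 1.0000e-02 1.4453e+02] [-0.4  4.5  6.8] [-0.26  0.75  0.08  1.9  -0.12  0.5   0.86] 14.4 28.8
theta 42.07801123929559 r 88.7968399893025
5.0 -0.06 0.77
12.0 -0.25 1.84
19.0 -0.57 2.87
26.0 -1.02 3.86
33.0 -1.58 4.79
39.0 -2.15 5.52
44.0 -2.69 6.09
47.0 -3.03 6.4
49.0 -3.26 6.6
50.0 -3.38 6.7
```

Request:
play_rows:
  targets:
    - [1,-0.05,0.75,0,5]
    - [1,-0.25,1.8,0,12]
    - [1,-0.6,2.85,0,19]
    - [1,-1.0,3.85,0,26.5]
    - [1,-1.55,4.75,0,34]
    - [1,-2.1,5.45,0,40]
    - [1,-2.6,6.0,0,45]
    - [1,-3.0,6.3,0,48.5]
    - [1,-3.2,6.45,0,49.7]
    - [1,-3.2,6.45,0,49.7]

```text
clock: 29.8
eef_pos: [622.5, 125.3, 85.1]
tool_rot: [3.136, -0.006, 1.657]
force: [2.4, 9.5, 2.7]
width: 14.4
gripper_force: 58.5
```

```bash
python3 g.py r -20 -20 85 90
```

```text
[-0.32, -0.23, 0.01, 0.15]
[622.5 125.3  85.1] [179.67  -0.36  94.95] [2.4 9.5 2.7] [-0.44  0.85  0.33  1.7  -0.42  0.66  0.21] 14.4 29.8
```

Request:
play_rows:
  targets:
    - [0.6,0,0,0,0]
    - [0.6,0,0,0,0]
    - [0.6,0,0,0,0]
    - [0.6,0,0,0,0]
    - [0.6,0,0,-1,0]
    - [0.6,0,0,-3,0]
    - [0.6,0,0,-5.5,0]
    - [0.6,0,0,-9,0]
    - [0.6,0,0,-12,0]
    - [0.6,0,0,-12,0]

```text
clock: 30.8
eef_pos: [623.0, 119.1, 209.1]
tool_rot: [3.133, -0.001, 1.652]
force: [1.4, -1.1, -0.0]
width: 34.4
gripper_force: 0.0
```

Request:
play_rows:
  targets:
    - [0.6,3,-5,0,0]
    - [0.6,6,-10,0,0]
    - [0.6,9,-15,0,0]
    - [0.6,11,-18,0,0]
    - [0.6,13,-20,0,0]
    - [0.6,16,-20,0,0]
    - [0.6,20,-20,0,0]
    - [0.6,20,-20,0,0]

```text
clock: 31.6
eef_pos: [402.9, 308.3, 203.6]
tool_rot: [3.141, -0.003, 1.661]
force: [-1.1, 0.5, 0.1]
width: 34.6
gripper_force: 0.0
```

```bash
python3 look.py side 240 150 340 225 end; python3 look.py top 215 140 295 240 endt; python3 p.py; python3 m.py | grep -E "purple|yellow|housing"; python3 g.py r -20 -20 85 90
```

```text
top 15 [619.6 117.1  89.6] 106 [624.5  79.4  53.8] [ 1.53000e-01 -9.88000e-01  6.24254e+02  7.97360e+01]
side 12 [619.5 114.8  88.5] 18 [623.7  51.3  53.2] [4.47000e-01 8.95000e-01 6.23756e+02 5.08300e+01]
post exp [545.58110588  13.14246175] hinge [627.90734989  34.20521433]
top housing [225, 153, 45, 32, 863] mean [722.6  94.7  71.7] zr [68.4 71.7 75.3] rect [721.7  93. ] [ 90.2 134.8] 5.6
top housing [395, 168, 5, 10, 15] mean [ 697.  -366.3   71.1] zr [68.3 70.9 74.6] rect [ 698.1 -365.5] [30.6  6.3] 20.3
top purple [242, 196, 10, 2, 15] mean [641.1  95.8  39.3] zr [34.9 39.  45.4] rect [641.2  98.1] [28.7  4.9] 84.4
top purple [237, 203, 16, 7, 65] mean [610.1 105.1  35.4] zr [20.6 37.1 44.8] rect [610.4 105.2] [47.6 16. ] 85.1
top purpletop [247, 196, 5, 2, 9] mean [641.1  91.3  38.4] zr [36.8 38.6 39.8] rect [640.8  90.6] [ 3.8 12.7] 0.3
top purpletop [242, 204, 11, 5, 25] mean [611.   96.8  39.3] zr [36.3 39.  42.6] rect [610.9  97.3] [ 8.5 32.9] 8.8
top yellow [229, 197, 8, 26, 101] mean [606.1 142.5  39.3] zr [36.2 38.9 42.7] rect [600.2 142.2] [80.2 21.9] 0.4
side housing 
[... 367 characters left out ...]
mean [475.  340.2  49.2] zr [27.7 49.3 69.9] rect [478.7 351. ] [40.  10.9] 66.7
side purple [285, 186, 13, 12, 90] mean [609.9 100.7  27.9] zr [ 8.6 29.8 39.2] rect [609.8 100.2] [15.2 48.2] 21.2
side purpletop [220, 161, 4, 4, 8] mean [474.5 339.   39.1] zr [36.4 38.6 42.5] rect [474.9 339.1] [14.   8.9] 4.5
side purpletop [285, 186, 11, 8, 26] mean [611.4  97.7  37.9] zr [36.3 37.9 39.8] rect [612.6 101.5] [ 9.9 42.3] 4.8
side yellow [268, 180, 19, 8, 56] mean [592.3 142.2  38.2] zr [36.2 38.3 39.9] rect [591.6 140.3] [61.1 21.4] 6.0
[-19.84, 20.08, 11.86, 0.03]
[403.8 302.7 203.6] [-1.7997e+02  3.0000e-02  9.4830e+01] [ 0.2 -1.5 -0.2] [-1.01  0.54  0.46  1.98 -0.36  0.7  -0.25] 33.9 31.7
```

View pics/endt.png

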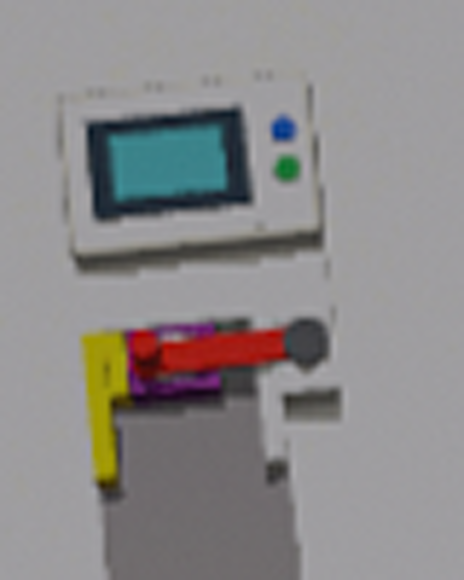

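View pics/end.png

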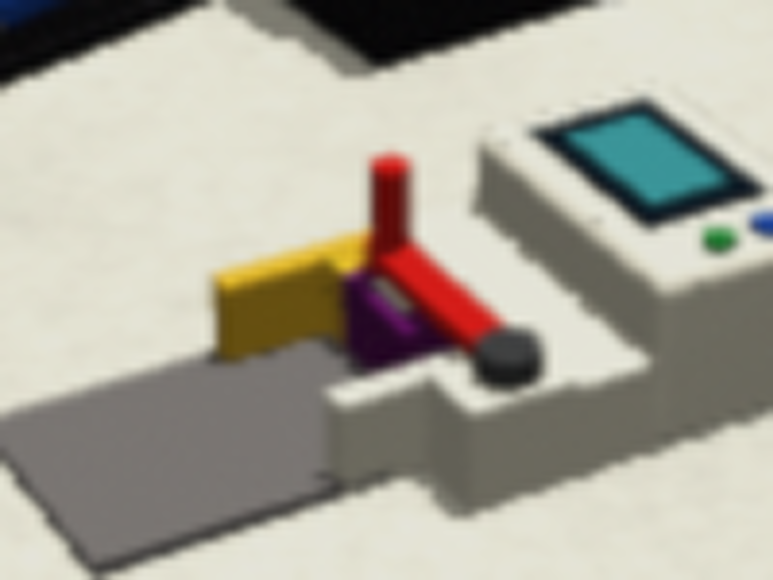

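The end pictures show the lever across the bay over the seated cartridge, with the post near the yellow fence. I'll check the angle sub-pixel, along the arm alone.

```bash
python3 - <<'E'
from g import *
im=np.load('top.npz')['im'].astype(float)
print(im[190:210,240:270].shape)
U=[];Vt=[];Vb=[]
for u in range(245,263):
    col=im[192:210,u]; w=np.clip((col[:,0]-1.6*np.maximum(col[:,1],0))/100-0.0,0,1) ; w=np.where(col[:,2]>col[:,1]*1.6+15,0,w)
    U.append(u); Vt.append((w*np.arange(192,210)).sum()/w.sum()); Vb.append(w.sum())
P=unproj('top',np.c_[U,Vt],z=55.)
print(np.c_[U,np.round(Vt,2),np.round(Vb,2),P[:,:2].round(1)])
l=np.polyfit(P[2:-2,1],P[2:-2,0],1); print('arm world angle',90-np.degrees(np.arctan(l[0])))
# housing front edge: rows where bright->dark under housing; columns 230..268
g=im.mean(2); e=[]
for u in range(231,269):
    c=np.diff(g[176:192,u]); e.append((u,176.5+np.argmin(c)))
e=np.array(e); Q=unproj('top',e,z=72.); l=np.polyfit(Q[:,1],Q[:,0],1); print('housing edge angle',90-np.degrees(np.arctan(l[0])))
E
```

```text
(20, 30, 3)
[[245.   201.     5.   622.6  102.5 ]
 [246.   201.21   5.16 621.9   99.4 ]
 [247.   200.89   5.3  622.9   96.3 ]
 [248.   200.56   5.9  623.9   93.2 ]
 [249.   200.71   6.19 623.3   90.1 ]
 [250.   200.43   5.84 624.1   87.  ]
 [251.   200.57   5.97 623.6   83.9 ]
 [252.   200.18   6.2  624.8   80.8 ]
 [253.   199.92   5.42 625.6   77.7 ]
 [254.   199.86   5.34 625.7   74.6 ]
 [255.   199.72   5.52 626.1   71.5 ]
 [256.   199.63   5.61 626.3   68.4 ]
 [257.   199.62   5.62 626.2   65.3 ]
 [258.   199.63   5.52 626.1   62.2 ]
 [259.   199.39   5.51 626.8   59.1 ]
 [260.   199.2    5.23 627.4   56.  ]
 [261.   199.02   5.03 627.9   52.9 ]
 [262.   199.     5.   627.9   49.8 ]]
arm world angle 96.0476669324033
housing edge angle 95.17762761873249
```

```bash
python3 -c "
from cell import ctrl
print(ctrl.finish_job())"
```

```text
the job is handed in; nothing more can be done
None
```

The purple cartridge is seated in the bay, yellow end to the yellow fence, and looks flush against both fences. The red lever lies across the bay, about 1° short of square by my camera measurement. The arm is clear, and the job was handed in at about 32 s; the hand-in call returned no verdict.

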